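# Hold the sprung dust-extraction gate half open with its pull pin

### The arm

A 7-joint arm with a two-finger parallel gripper is mounted at the origin on a cart in front of the work surface, level with it; the furniture and walls round the work are solid. World frame = base frame: x ahead of the robot, y to its left, z up, the work surface at z = 0. Lengths are in m, angles in rad, forces in N, time in s.
With the tool pointing down it reaches from about 0.4 to 0.875 m from the base axis. Payload 19.3 kg.
Tool frame: the origin (TCP) lies at the very end of the fingers, on their centre line; the grasp point (between the pads) lies 19 mm behind it; z points along the fingers, y is the direction in which the jaws open and shut (so a half turn about z gives the same grasp; the last joint's range is limited). The gripper opens to 85 mm and grips with 20 to 120 N. Pads are 22 mm wide; open, the fingers measure 114 mm over their backs; the gripper's body (76 mm by 85 mm) begins 54 mm behind the grasp point. The pads swing forward as they close: fully open they stand 13 mm farther back than shut.
Start: joints at [-1.206, 0.521, -0.036, 1.599, 0.021, 1.021, -0.113], TCP at [0.263, 0.567, 0.231] pointing down, gripper open.
Joint ranges: [-2.91, 2.91], [-0.3, 2.13], [-1.5, 1.42], [0.17, 2.43], [-1.26, 4.41], [0.16, 1.93], [-2.52, 2.52]. Speed limits (rad/s): [1.89, 1.89, 2.39, 2.39, 3.01, 3.01, 3.01].

### API

Orientations are given as [roll, pitch, yaw] about the fixed x, y, z axes, in that order (R = Rz(yaw) Ry(pitch) Rx(roll)).
In Python, from workcell import bot, viewer gives the robot as it stands.
- The arm moves only by the shell command python3 -m creep 'ROWS' [FORCE]. ROWS is JSON, a list of rows, each an object of numbers: "rx", "ry", "rz": the turn, a rotation vector about the tool's x, y, z in degrees; "tx", "ty", "tz": the shift along the tool's x, y, z in mm; "hand": the closure, from -1 (fully open) to 1 (shut), so that 0 is half open. In form: [{"rx": .., "ry": .., "rz": .., "tx": .., "ty": .., "tz": .., "hand": ..}, ...]. A call has 1 to 8 rows; each row is the pose to reach, as a shift and turn from the pose commanded when the call began, along the tool's axes at that moment; what a row does not reach only later rows make up. A row lasts 1/10 s, in which the tool goes at most 50 mm and 8.59 degrees, less where a joint would pass 70% of its speed; a pose out of reach is approached as far as the arm can. A call with a gripper value outside its range is refused whole. The fingers move at their own pace and stop on an object; FORCE is the grip in N (left out, the last holds). Time passes only in rows, so rows that repeat a pose let the fingers close. It gives the time, the measured TCP pose, the force and the opening at its end, in the units of the state.
- bot.observe(): the state, without advancing time (a new reading comes with each control period).
- viewer.grab_frame(name): name is "side" or "top" or "wrist"; returns a dict with "pixels" (400x640x3 uint8, blue, green, red), "vertical_fov" (degrees; the focal length in pixels is half the picture's height over the tangent of half this angle, whatever the lens; pixels are square), "cx", "cy" (the principal point, pixels), "rvec" (rotation vector, rad) and "tvec" (3), from world to camera coordinates, as OpenCV has them; the wrist camera has in their place "tool_from_camera" (4x4, takes a point from camera to tool coordinates, whose origin is the TCP and whose axes are the flange's). Camera axes: x right, y down, z forward; pixel columns grow to the right and rows downward; lengths in m; the calibration is good to about 2 mm. A picture is of the moment at which its call begins: read the wrist's pose just before it. There is no depth.
- bot.job_done(): hands the job in, once; it reports no verdict.
Trained networks look in a picture, given as the dict that the camera call returned (one of the last four; its "shot" number tells which), for a name from the list of things; names that differ only in an ending like _2 or _b are one class to them, and where a whole thing is asked for, a point or a joint stands for the part that bears it (a point fixed in the world has none). Each returns a list of dicts, best first, with "score" (0 to 1); they miss things now and then, are a little off and sometimes report something else, mostly with a low value. They report only what shows in the picture. A call takes as long as a camera call.
- viewer.outline_of(target, picture): "mask" (400x640 bool, what is visible of it) and "bbox" ([left, top, right, bottom] in pixels, round what is visible of it).
The state is a dict: "clock": time; "qpos": joint angles; "qd": joint speeds; "joint_efforts": joint torques, N m; "position": TCP position; "tool_rot": TCP orientation; "force": force on the tool from outside, world axes, zero at the start; "moment": the same for the moment, N m; "grip_width": finger opening in m.
Only numpy, scipy, OpenCV 4.12 (cv2) and the standard library are available. Lean on these libraries where they do the work, as an engineer would, in place of code of your own. Each camera call takes 0.05 s, during which the arm holds its last target.

### The job

The dust-extraction gate on the bench must be throttled to half while someone sands castings. Take the square-handled pull pin out of its wooden rest, put its steel end down through the eye on the gate's sprung shutter, and with the pin alone draw the shutter out to half of its travel, where the black line across the blade comes level with the front of the housing. Finish while still gripping the pin and holding the shutter there against its spring; leave the ball-headed pin and the other things on the bench where they stand.

Things in the scene. Friction and masses are not known exactly. Their poses are not given: they have to be found in the camera images.
- gate: The extraction gate, fixed to the bench: a grey housing 170 x 130 mm and 66 mm high with a round inlet 84 mm wide in its top, whose dark collar stands up to 80 mm high. Origin: centre of its underside. x: from the front (shutter eye) to the rear, z up. Front face at x = -85 mm. The shutter, a flat steel blade 96 mm wide, comes out of the slot in the front face, toward -x, 55 to 59 mm above the bench. The bench below the eye is clear.
- shutter (a joint): How far the shutter is drawn out, in m, along the gate's -x: 0 = shut (start), 0.080 = fully out at its stop, 0.040 = half. A spring always pulls it shut: about 2 N at 0, 5.2 N at half, 8.4 N at 0.080 (80 N/m). It snaps shut when let go. The black line across the blade is hidden when shut and is level with the housing's front face at half travel.
- eye (a point): Centre of the eye at its top rim, in the tab at the shutter's outer end: a vertical through hole 13 mm wide, chamfered, in a tab 36 mm wide and 6 mm thick whose top is 60.5 mm above the bench. It stands 42 mm in front of the housing's front face when shut and moves with the shutter. Its x axis is the gate's x axis (the shutter is drawn toward its -x), z up.
- pull_pin: The pull pin, loose (about 60 g), upright in one of the two seats of the rest: a dark wooden handle 18 x 18 mm square, 46 mm tall, on a straight steel shank 8 mm thick and 53 mm long with a tapered tip. Origin: centre of the tip (lower end); z up along the pin towards the handle, x and y square to the handle's flat sides. A steel collar 15 mm wide sits from 53.5 to 56.5 mm, the handle from 56.5 to 102.5 mm above the tip.
- pin_tip (a point): The tip of the pull pin: same point as the pin's origin, in the middle of the lower end of the shank.
- pin_rest: The rest, fixed: a pale wooden block 140 x 44 mm, 38 mm high. Origin: centre of its underside, x along its length. Its two upright seats, holes 9.5 mm wide and 32 mm deep, lie at x = -45 and +45 mm; a pin's tip stands 6 mm above the bench in them. Either pin may be in either seat.
- ball_pin: Another loose pin, in the other seat of the rest: same steel shank but a dark round ball 26 mm wide on top, 71 mm tall in all. Not to be used. Origin: its tip.
- slip_jar: Bystander: white jar with a blue lid, 65 mm wide, 92 mm tall. Origin: centre of its underside.
- dome: Bystander: white cast dome with ridges, 101 mm wide, 53 mm high. Origin: centre of its underside.
- plaster_block: Bystander: white plaster block 45 x 90 x 30 mm. Origin: centre of its underside.
- cuff: Bystander: small white open cast cuff 40 x 35 x 18 mm. Origin: centre of its underside.

How it is judged:
On the way, in this order (a step that is already met when the one before it is completed fails the run):
1. the pull pin's end is down through the shutter's eye (tip at least 12 mm below the eye's top) (z of pin_tip in the frame of eye below -0.012 m and horizontal distance between pin_tip and eye below 0.014 m), for 0.2 s.
2. the pin, gripped by the fingers, holds the shutter at half travel (all of step 1 and value of joint shutter between 0.033 and 0.047 m and contact force between the fingers and pull_pin above 2 N and contact force between pull_pin and gate above 2 N and contact force between each of the arm, the fingers and gate below 0.5 N), for 0.5 s.
At the end, for the whole second after the job is handed in: The shutter is held still at 33 to 47 mm of its 80 mm travel by the pull pin: tip through the eye, at least 12 mm below its top and within 14 mm of its centre, gripped by the fingers (over 2 N) and bearing on the shutter (over 2 N); fingers and arm touch no part of the gate (all of step 2 and velocity of joint shutter between -0.01 and 0.01 m/s); the arm keeps its last pose, push and grip.
It fails at once if the ball-headed pin or another bystander is moved by more than 30 mm (distance of any of ball_pin, slip_jar, dome, plaster_block, cuff from where it was at the start of the episode above 0.03 m).
It also fails if it takes over 45 s, if anything falls off the work surface, if the arm or the gripper's body presses on something with over 40 N, if the wrist force passes 120 N, or if a joint passes its speed limit or range.

## Working session

There is one attempt and no reset: what is moved stays moved. The work goes in short steps, Python scripts to look and compute and a shell command to move; the robot and the scene stay as the last step left them, time stands still between calls to the robot, and variables do not carry over. Pictures are saved under pics/ and viewed, and the job is handed in when it is done.

```bash
ls; mkdir -p pics
cat > h.py <<'E'
import numpy as np, cv2
from workcell import bot, viewer
def K(f):
    fl=200/np.tan(np.radians(f["vertical_fov"])/2)
    return np.array([[fl,0,f["cx"]],[0,fl,f["cy"]],[0,0,1.]])
E
python3 - <<'E'
from h import *
s=bot.observe(); print(s)
for n in ("side","top"):
    f=viewer.grab_frame(n); cv2.imwrite(f"pics/{n}0.png",f["pixels"])
    print(n,{k:v for k,v in f.items() if k!="pixels"})
    for t in ("pull_pin","ball_pin","pin_rest","gate","shutter"):
        for o in viewer.outline_of(t,f)[:2]: print(t,o["score"],o["bbox"])
E
```

```text
pics
{'clock': 0.0, 'qpos': array([-1.20619974,  0.52206352, -0.03629969,  1.59999479,  0.02117748,
        1.02106822, -0.11279789]), 'qd': array([-3.81781563e-05, -9.52578786e-04,  1.14661384e-03, -9.48437798e-04,
        1.80770309e-03,  5.15142720e-04,  9.57108244e-04]), 'joint_efforts': array([-8.59897318e-05, -9.27117133e+01,  1.97999507e+00, -3.69935453e+01,
        1.79316220e-02,  7.97329325e-03,  5.85257112e-05]), 'position': array([0.26316969, 0.56653078, 0.23069991]), 'tool_rot': array([-3.14044537e+00,  7.52847259e-05,  2.70675220e+00]), 'force': array([-0.43969416,  0.49326432,  0.3706133 ]), 'moment': array([ 0.00621641,  0.05899467, -0.01744454]), 'grip_width': 0.08567004618099532}
side {'vertical_fov': 46.5936875858934, 'cx': 316.5618964824048, 'cy': 204.74231895923492, 'rvec': array([ 2.16481606, -0.38012084,  0.1923553 ]), 'tvec': array([-0.50277825,  0.24486215,  0.74440722]), 'shot': 1}
pull_pin 0.73 [284.0, 223.2, 298.7, 255.3]
pin_rest 0.83 [279.9, 243.4, 353.6, 276.5]
gate 0.69 [266.1, 134.5, 361.1, 200.7]
shutter 0.82 [264.9, 147.8, 333.1, 178.5]
shutter 0.52 [331.9, 233.7, 347.2, 251.3]
top {'vertical_fov': 45.79323384431349, 'cx': 321.0563493694678, 'cy': 202.72378014681195, 'rvec': array([ 2.16586409, -2.14212641,  0.12991021]), 'tvec': array([0.13085286, 0.58113799, 0.87271373]), 'shot': 2}
pull_pin 0.61 [370.3, 237.7, 382.0, 251.0]
ball_pin 0.58 [374.6, 189.3, 390.6, 203.9]
ball_pin 0.5 [335.2, 75.1, 387.9, 122.7]
pin_rest 0.58 [357.6, 186.5, 398.1, 260.2]
gate 0.8 [171.8, 102.8, 266.7, 234.9]
shutter 0.85 [191.8, 132.7, 253.3, 232.8]
```

View pics/side0.png

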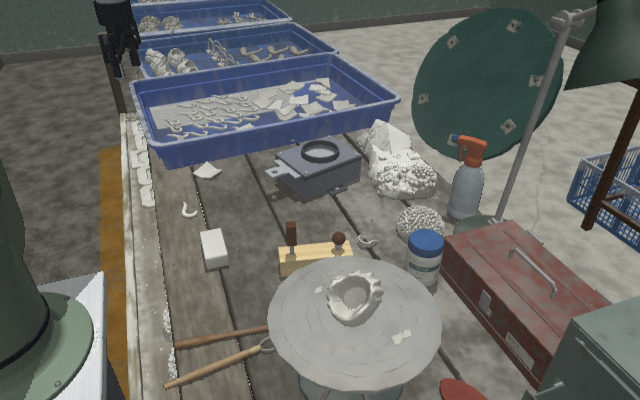

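View pics/top0.png

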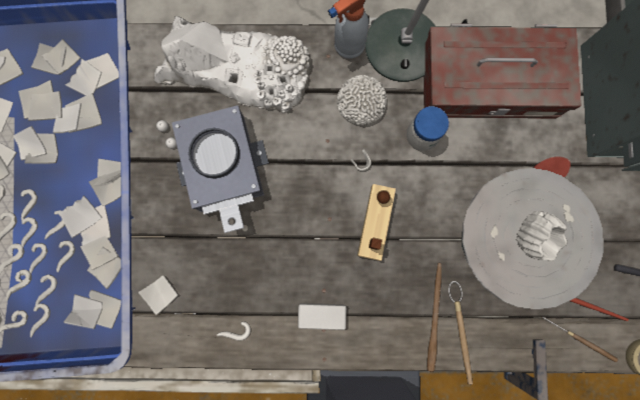

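The side view has the pull pin at about (291,235) and the ball pin at (339,238). In the top view they are at (376,244) and (383,197), with the eye at (232,222) and the gate body centred near (217,155). Next I'll zoom in and back-project.

```bash
cat >> h.py <<'E'
def ray(f,uv):
    R,_=cv2.Rodrigues(f["rvec"]); t=f["tvec"]
    d=R.T@np.linalg.inv(K(f))@np.array([uv[0],uv[1],1.]); c=-R.T@t
    return c,d
def atz(f,uv,z):
    c,d=ray(f,uv); return c+d*(z-c[2])/d[2]
def tri(obs):
    A=np.zeros((3,3));b=np.zeros(3)
    for f,uv in obs:
        c,d=ray(f,uv); d=d/np.linalg.norm(d); P=np.eye(3)-np.outer(d,d); A+=P;b+=P@c
    return np.linalg.solve(A,b)
def proj(f,p): return cv2.projectPoints(np.array(p,float).reshape(-1,3),f["rvec"],f["tvec"],K(f),None)[0].reshape(-1,2)
E
python3 - <<'E'
from h import *
f=viewer.grab_frame("top"); g=viewer.grab_frame("side")
import pickle; pickle.dump((f,g),open("fg.pkl","wb"))
a=cv2.resize(f["pixels"][95:275,160:410],None,fx=3,fy=3,interpolation=cv2.INTER_CUBIC); cv2.imwrite("pics/topz.png",a)
b=cv2.resize(g["pixels"][125:285,250:380],None,fx=3.7,fy=3.7,interpolation=cv2.INTER_CUBIC); cv2.imwrite("pics/sidez.png",b)
print("cam",ray(f,(0,0))[0],ray(g,(0,0))[0])
for n,uv,z in (("pull",(376,244),.1085),("ball",(383,197),.071),("eye",(232,222),.0605),("gatec",(215,155),.08)): print(n,atz(f,uv,z))
E
```

```text
cam [0.46564836 0.13186277 0.93928531] [ 0.31700057 -0.60691844  0.63090902]
pull [0.49891489 0.03995201 0.1085    ]
ball [0.58725185 0.0225809  0.071     ]
eye [0.53870981 0.30256447 0.0605    ]
gatec [0.66130744 0.33467945 0.08      ]
```

View pics/topz.png

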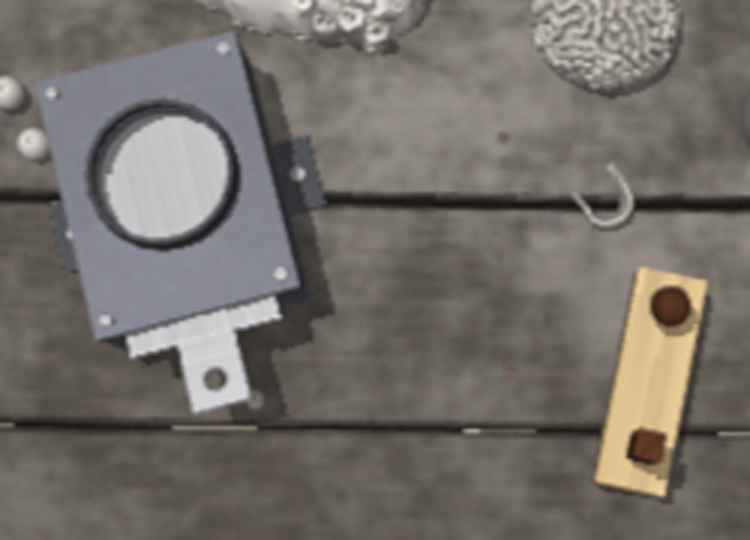

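View pics/sidez.png

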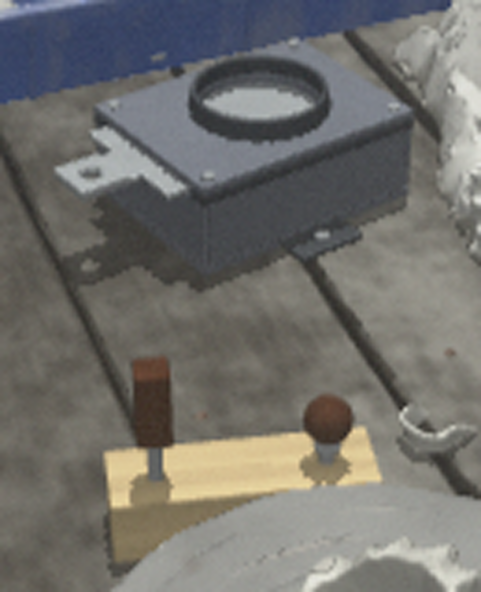

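Run:
```python
from h import *
import pickle; f,g=pickle.load(open("fg.pkl","rb"))
T=lambda u:(160+(u[0]+.5)/3-.5,95+(u[1]+.5)/3-.5); S=lambda u:(250+(u[0]+.5)/3.7-.5,125+(u[1]+.5)/3.7-.5)
G=np.array([atz(f,T(u),.066) for u in((38,88),(235,33),(300,288),(97,340))])
print("gate",G.round(4),G.mean(0),"w",np.linalg.norm(G[0]-G[1]),np.linalg.norm(G[2]-G[3]),"l",np.linalg.norm(G[1]-G[2]),np.linalg.norm(G[3]-G[0]))
for a,b in((3,0),(2,1)): d=G[b]-G[a];print("yaw",np.degrees(np.arctan2(d[1],d[0])))
d=G[0]-G[1];print("yaw",np.degrees(np.arctan2(d[1],d[0]))-90)
d=G[3]-G[2];print("yaw",np.degrees(np.arctan2(d[1],d[0]))-90)
R=np.array([atz(f,T(u),.038) for u in((640,267),(707,281),(667,497),(597,482))])
print("rest",R.round(4),R.mean(0))
d=R[0]-R[3];print("yaw",np.degrees(np.arctan2(d[1],d[0])),np.linalg.norm(d)); d=R[1]-R[2];print("yaw",np.degrees(np.arctan2(d[1],d[0])),np.linalg.norm(d))
c=R.mean(0); d=(R[0]-R[3]+R[1]-R[2]);d/=np.linalg.norm(d); print("seats",c+.045*d,c-.045*d)
print("eye top",atz(f,T((215,378)),.0605),"tri",tri([(f,T((215,378))),(g,S((91,174)))]))
yaw=np.radians(14); 
print("pull top",atz(f,T((647,443)),.1085),"tri",tri([(f,T((647,443))),(g,S((151,363)))]))
print("eye from side",atz(g,S((91,174)),.0605),"pulltop side",atz(g,S((151,363)),.1085))
print("side rest-top pin shank",atz(g,S((155,478)),.038), "ball", atz(g,S((326,462)),.038))
```

```text
gate [[0.7238 0.4216 0.066 ]
 [0.7611 0.2978 0.066 ]
 [0.5974 0.2519 0.066 ]
 [0.5635 0.3768 0.066 ]] [0.66147068 0.33701489 0.066     ] w 0.1292574747017179 0.1294508356397437 l 0.17000090594170528 0.16643166506634458
yaw 15.601335709456478
yaw 15.674321506224473
yaw 16.76465467882994
yaw 15.18312539179098
rest [[ 0.6176  0.0376  0.038 ]
 [ 0.609  -0.0054  0.038 ]
 [ 0.4711  0.0209  0.038 ]
 [ 0.48    0.065   0.038 ]] [0.54442303 0.02952262 0.038     ]
yaw -11.27218092398089 0.14031612899403595
yaw -10.803826111325769 0.14034102642142746
seats [0.58859056 0.02090693 0.038     ] [0.50025551 0.0381383  0.038     ]
eye top [0.5411867 0.3038946 0.0605   ] tri [0.54005901 0.30421297 0.06010126]
pull top [0.50180832 0.04110792 0.1085    ] tri [0.50043422 0.04159888 0.11022697]
eye from side [0.53872674 0.30374592 0.0605    ] pulltop side [0.49971223 0.04393306 0.1085    ]
side rest-top pin shank [0.49755116 0.03831763 0.038     ] ball [0.58530418 0.01971343 0.038     ]
```

```bash
cat >> h.py <<'E'
from scipy.spatial.transform import Rotation as Rn
def rel(xyz,yawdeg):
    s=bot.observe(); R=Rn.from_euler("xyz",s["tool_rot"]); t=R.inv().apply(np.array(xyz)-s["position"])*1e3
    q=(R.inv()*Rn.from_euler("xyz",[180,0,yawdeg],degrees=True)).as_rotvec(degrees=True)
    print("shift",t.round(1),"turn",q.round(2),"dist",np.linalg.norm(t)); return t,q
E
python3 - <<'E'
from h import *
rel((.50,.04,.22),79)
f=viewer.grab_frame("wrist"); print(f["tool_from_camera"],f["vertical_fov"])
E
```

```text
shift [-436.6 -378.1   11.3] turn [-0.   -0.   76.09] dist 577.6897948864596
[[-3.63866829e-04 -9.53631634e-01 -3.00976037e-01  7.69597685e-02]
 [ 9.99999773e-01 -5.17775039e-04  4.31595523e-04  1.71223089e-04]
 [-5.67421023e-04 -3.00975812e-01  9.53631605e-01 -1.42499449e-01]
 [ 0.00000000e+00  0.00000000e+00  0.00000000e+00  1.00000000e+00]] 68.71167059310162
```

```bash
python3 -m creep '[{"tx":-30,"ty":-26,"tz":0,"rz":5,"hand":-1},{"tx":-65,"ty":-56,"tz":0,"rz":11,"hand":-1},{"tx":-100,"ty":-87,"tz":0,"rz":17,"hand":-1},{"tx":-135,"ty":-117,"tz":0,"rz":23,"hand":-1},{"tx":-170,"ty":-147,"tz":0,"rz":30,"hand":-1},{"tx":-205,"ty":-178,"tz":0,"rz":36,"hand":-1},{"tx":-235,"ty":-204,"tz":0,"rz":42,"hand":-1},{"tx":-250,"ty":-217,"tz":0,"rz":45,"hand":-1}]' 60
python3 -c "
from h import *
rel((.50,.04,.22),79)"
```

```text
shift [-436.6 -378.1   11.3] turn [-0.   -0.   76.09] dist 577.6819048550944schema error: expected keys rx, ry, rz, tx, ty, tz, hand
```

All seven keys are required in every row.

```bash
python3 -m creep '[{"rx":0,"ry":0,"rz":5,"tx":-30,"ty":-26,"tz":0,"hand":-1},{"rx":0,"ry":0,"rz":11,"tx":-65,"ty":-56,"tz":0,"hand":-1},{"rx":0,"ry":0,"rz":17,"tx":-100,"ty":-87,"tz":0,"hand":-1},{"rx":0,"ry":0,"rz":23,"tx":-135,"ty":-117,"tz":0,"hand":-1},{"rx":0,"ry":0,"rz":30,"tx":-170,"ty":-147,"tz":0,"hand":-1},{"rx":0,"ry":0,"rz":36,"tx":-205,"ty":-178,"tz":0,"hand":-1},{"rx":0,"ry":0,"rz":42,"tx":-235,"ty":-204,"tz":0,"hand":-1},{"rx":0,"ry":0,"rz":45,"tx":-250,"ty":-217,"tz":0,"hand":-1}]' 60
python3 -c "
from h import *
rel((.50,.04,.22),79)"
```

```text
clock: 1.55
position: [0.3998, 0.2616, 0.2316]
tool_rot: [3.141, 0.0, 1.914]
force: [-1.7, 0.6, -0.4]
grip_width: 0.0853
shift [-242.4   19.8   11.7] turn [3.000e-02 1.000e-02 3.067e+01] dist 243.49583397652995
```

```bash
python3 -m creep '[{"rx":0,"ry":0,"rz":4,"tx":-30,"ty":2,"tz":2,"hand":-1},{"rx":0,"ry":0,"rz":9,"tx":-70,"ty":6,"tz":4,"hand":-1},{"rx":0,"ry":0,"rz":14,"tx":-110,"ty":9,"tz":6,"hand":-1},{"rx":0,"ry":0,"rz":19,"tx":-150,"ty":12,"tz":8,"hand":-1},{"rx":0,"ry":0,"rz":24,"tx":-190,"ty":16,"tz":10,"hand":-1},{"rx":0,"ry":0,"rz":29,"tx":-225,"ty":18,"tz":11,"hand":-1},{"rx":0,"ry":0,"rz":30.7,"tx":-242.4,"ty":20,"tz":11.7,"hand":-1},{"rx":0,"ry":0,"rz":30.7,"tx":-242.4,"ty":20,"tz":11.7,"hand":-1}]'
python3 - <<'E'
from h import *
import pickle
s=bot.observe(); f=viewer.grab_frame("wrist"); pickle.dump((s,f),open("w1.pkl","wb"))
cv2.imwrite("pics/w1.png",f["pixels"]); print(s["position"],s["tool_rot"],s["force"])
for t in ("pull_pin","ball_pin"):
    for o in viewer.outline_of(t,f)[:2]: print(t,o["score"],o["bbox"])
E
```

```text
clock: 2.35
position: [0.5014, 0.0424, 0.2195]
tool_rot: [3.141, 0.001, 1.383]
force: [-0.6, 0.0, 0.0]
grip_width: 0.0854
[0.50136446 0.04236843 0.21950203] [3.14126123e+00 5.78943893e-04 1.38301402e+00] [-0.63570823  0.01824603  0.00247956]
pull_pin 0.93 [303.4, 169.9, 322.6, 203.1]
ball_pin 0.72 [389.4, 169.1, 415.2, 194.6]
```

View pics/w1.png

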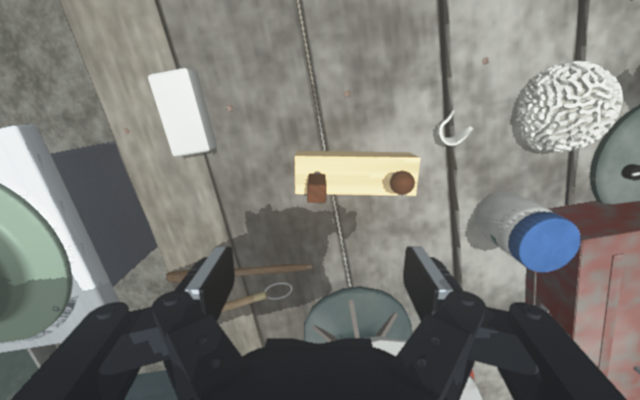

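The wrist view has the square handle at (315,188), the ball at (402,182) and the rest between columns 294 and 420, roughly level with the jaw axis. I'll zoom in for the handle's yaw.

```bash
cat >> h.py <<'E'
def wfix(s,f):
    T=np.eye(4);T[:3,:3]=Rn.from_euler("xyz",s["tool_rot"]).as_matrix();T[:3,3]=s["position"]
    W=np.linalg.inv(T@f["tool_from_camera"]); g=dict(f); g["rvec"]=cv2.Rodrigues(W[:3,:3])[0]; g["tvec"]=W[:3,3]; return g
E
python3 - <<'E'
from h import *
import pickle
s,f=pickle.load(open("w1.pkl","rb")); g=wfix(s,f)
a=cv2.resize(f["pixels"][145:210,285:430],None,fx=5.5,fy=5.5,interpolation=cv2.INTER_CUBIC); cv2.imwrite("pics/w1z.png",a)
print("cam",ray(g,(0,0))[0],"TCPpix",proj(g,s["position"]),"pull pred",proj(g,[(.5,.04,.1085),(.5,.04,.038)]),proj(g,[(.5886,.021,.038),(.4,.04,.0)]))
E
```

```text
cam [0.51588116 0.11827667 0.36195698] TCPpix [[318.28224157 250.0379905 ]] pull pred [[317.33757909 193.22503464]
 [317.55004051 174.60733589]] [[396.99866472 176.39001357]
 [240.96442907 181.70046988]]
```

View pics/w1z.png

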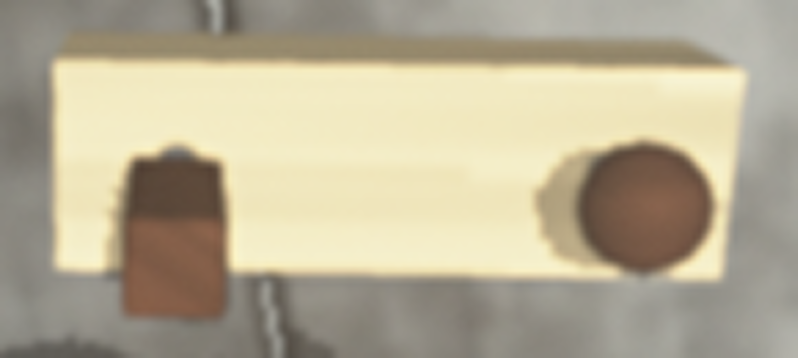

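Run:
```python
from h import *
import pickle
s,f=pickle.load(open("w1.pkl","rb")); g=wfix(s,f)
U=lambda u:(285+(u[0]+.5)/5.5-.5,145+(u[1]+.5)/5.5-.5)
P=np.array([atz(g,U(u),.1085) for u in((127,217),(226,219),(224,317),(123,315))]); print(P.round(4),P.mean(0))
for a,b in((0,1),(3,2),(3,0),(2,1)): d=P[b]-P[a];print(np.degrees(np.arctan2(d[1],d[0])),np.linalg.norm(d))
R=np.array([atz(g,U(u),.038) for u in((53,60),(745,70),(725,280),(53,270))]);print(R.round(4),R.mean(0))
for a,b in((0,1),(3,2),(0,3),(1,2)): d=R[b]-R[a];print(np.degrees(np.arctan2(d[1],d[0])),np.linalg.norm(d))
c=R.mean(0); d=(R[1]-R[0]+R[2]-R[3]);d/=np.linalg.norm(d); print("seats",c+.045*d,c-.045*d)
```

```text
[[0.4931 0.0501 0.1085]
 [0.5089 0.0468 0.1085]
 [0.5056 0.0301 0.1085]
 [0.4891 0.0336 0.1085]] [0.49917139 0.04016069 0.1085    ]
-11.984567505678772 0.01619477353776877
-11.98432545855685 0.016842567107440448
76.33508173570095 0.016981439987268584
78.52119988747374 0.01697472773760358
[[ 0.4786  0.0664  0.038 ]
 [ 0.6163  0.0381  0.038 ]
 [ 0.6083 -0.0061  0.038 ]
 [ 0.4691  0.0227  0.038 ]] [0.5430665  0.03027254 0.038     ]
-11.616148608944998 0.14058586815720842
-11.67779904625504 0.1421619643196192
-102.20813710652916 0.044691498928877714
-100.19272165998159 0.04485592195452593
seats [0.58713992 0.02118776 0.038     ] [0.49899307 0.03935731 0.038     ]
```

```bash
python3 -c "
from h import *
rel((.4995,.0397,.066),78.2)"
```

```text
shift [ -5.7   0.2 153.5] turn [-0.03 -0.02  1.34] dist 153.61472549883464
```

```bash
python3 -m creep '[{"rx":0,"ry":0,"rz":1,"tx":-2,"ty":0,"tz":15,"hand":-0.4},{"rx":0,"ry":0,"rz":1,"tx":-3,"ty":0,"tz":35,"hand":-0.4},{"rx":0,"ry":0,"rz":1,"tx":-3,"ty":0,"tz":55,"hand":-0.4},{"rx":0,"ry":0,"rz":1,"tx":-3,"ty":0,"tz":70,"hand":-0.4},{"rx":0,"ry":0,"rz":1,"tx":-3,"ty":0,"tz":75,"hand":-0.4},{"rx":0,"ry":0,"rz":1,"tx":-3,"ty":0,"tz":75,"hand":-0.4}]'
python3 - <<'E'
from h import *
import pickle
rel((.4995,.0397,.066),78.2)
s=bot.observe(); f=viewer.grab_frame("wrist"); pickle.dump((s,f),open("w2.pkl","wb"))
cv2.imwrite("pics/w2.png",f["pixels"]); g=wfix(s,f); print(proj(g,s["position"]),proj(g,[(.4995,.0397,.1085)]))
E
```

```text
clock: 3.1
position: [0.4997, 0.0418, 0.1444]
tool_rot: [-3.141, 0.0, 1.37]
force: [0.1, -1.1, 1.1]
grip_width: 0.0598
shift [-2.1  0.3 78.4] turn [-0.05  0.01  0.28] dist 78.40481433903969
[[318.28720259 250.04040132]] [[318.69396474 226.66316545]]
```

View pics/w2.png

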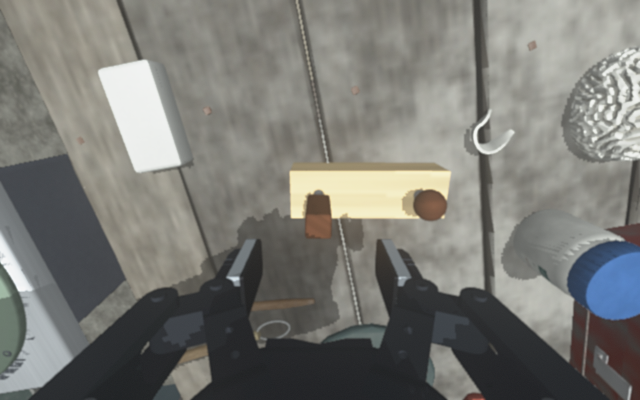

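Handle top at (318,227), predicted (318.7,226.7), so the estimate holds. Descending and gripping.

```bash
python3 -m creep '[{"rx":0,"ry":0,"rz":0,"tx":-1,"ty":0,"tz":10,"hand":-0.4},{"rx":0,"ry":0,"rz":0,"tx":-2,"ty":0,"tz":28,"hand":-0.4},{"rx":0,"ry":0,"rz":0,"tx":-2,"ty":0,"tz":46,"hand":-0.4},{"rx":0,"ry":0,"rz":0,"tx":-2,"ty":0,"tz":62,"hand":-0.4},{"rx":0,"ry":0,"rz":0,"tx":-2,"ty":0,"tz":73,"hand":-0.4},{"rx":0,"ry":0,"rz":0,"tx":-2,"ty":0,"tz":78,"hand":-0.4},{"rx":0,"ry":0,"rz":0,"tx":-2,"ty":0,"tz":78,"hand":-0.4}]'
python3 - <<'E'
from h import *
rel((.4995,.0397,.066),78.2)
f=viewer.grab_frame("wrist"); cv2.imwrite("pics/w3.png",f["pixels"])
E
```

```text
clock: 3.85
position: [0.4996, 0.039, 0.0663]
tool_rot: [-3.141, 0.0, 1.368]
force: [0.2, 0.1, -0.1]
grip_width: 0.0596
shift [ 0.7 -0.2  0.3] turn [-0.02  0.01  0.18] dist 0.8186587939302583
```

View pics/w3.png

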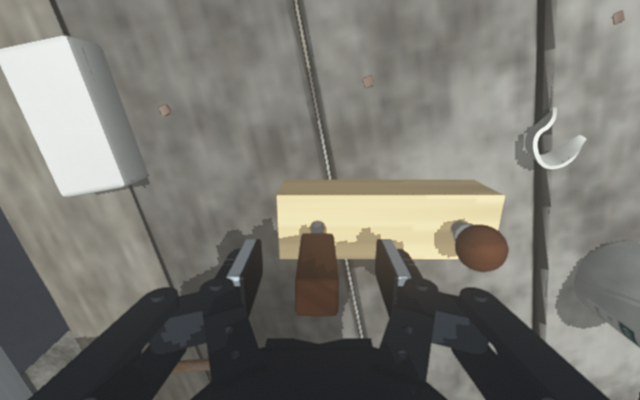

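The handle is at (317,275), centred between the fingers. Closing.

```bash
python3 -m creep '[{"rx":0,"ry":0,"rz":0,"tx":0,"ty":0,"tz":0,"hand":0.3},{"rx":0,"ry":0,"rz":0,"tx":0,"ty":0,"tz":0,"hand":1},{"rx":0,"ry":0,"rz":0,"tx":0,"ty":0,"tz":0,"hand":1},{"rx":0,"ry":0,"rz":0,"tx":0,"ty":0,"tz":0,"hand":1},{"rx":0,"ry":0,"rz":0,"tx":0,"ty":0,"tz":0,"hand":1},{"rx":0,"ry":0,"rz":0,"tx":0,"ty":0,"tz":0,"hand":1},{"rx":0,"ry":0,"rz":0,"tx":0,"ty":0,"tz":0,"hand":1}]' 90
python3 - <<'E'
from h import *
s=bot.observe(); print(s["force"],s["moment"],s["grip_width"])
E
```

```text
clock: 4.6
position: [0.5002, 0.0391, 0.0671]
tool_rot: [3.14, -0.0, 1.368]
force: [-0.0, -0.8, 5.6]
grip_width: 0.0169
[-0.03832285 -0.84456415  5.58779528] [-0.04805521 -0.04171736 -0.02421115] 0.0169226469247656
```

```bash
python3 -m creep '[{"rx":0,"ry":0,"rz":0,"tx":0,"ty":0,"tz":-5,"hand":1},{"rx":0,"ry":0,"rz":0,"tx":0,"ty":0,"tz":-20,"hand":1},{"rx":0,"ry":0,"rz":0,"tx":0,"ty":0,"tz":-40,"hand":1},{"rx":0,"ry":0,"rz":0,"tx":0,"ty":0,"tz":-60,"hand":1},{"rx":0,"ry":0,"rz":0,"tx":0,"ty":0,"tz":-80,"hand":1},{"rx":0,"ry":0,"rz":0,"tx":0,"ty":0,"tz":-95,"hand":1},{"rx":0,"ry":0,"rz":0,"tx":0,"ty":0,"tz":-100,"hand":1},{"rx":0,"ry":0,"rz":0,"tx":0,"ty":0,"tz":-100,"hand":1}]'
python3 - <<'E'
from h import *
import pickle
s=bot.observe(); print(s["force"],s["moment"],s["grip_width"],s["position"])
f=viewer.grab_frame("wrist"); cv2.imwrite("pics/w4.png",f["pixels"])
g=viewer.grab_frame("side"); pickle.dump((s,f,g),open("w4.pkl","wb")); cv2.imwrite("pics/s4.png",cv2.resize(g["pixels"][60:300,190:430],None,fx=2.4,fy=2.4,interpolation=cv2.INTER_CUBIC))
rel((.54,.3035,.165),105.7)
E
```

```text
clock: 5.4
position: [0.4999, 0.0392, 0.1671]
tool_rot: [3.141, -0.001, 1.368]
force: [-0.1, 0.5, -0.4]
grip_width: 0.0169
[-0.06413095  0.48324416 -0.37215184] [-0.06397401 -0.00403747 -0.02897223] 0.016871652186862842 [0.49985919 0.03915177 0.16708461]
shift [267.2 -13.4   1. ] turn [-4.000e-02  1.000e-02 -2.731e+01] dist 267.5768822422422
```

View pics/w4.png

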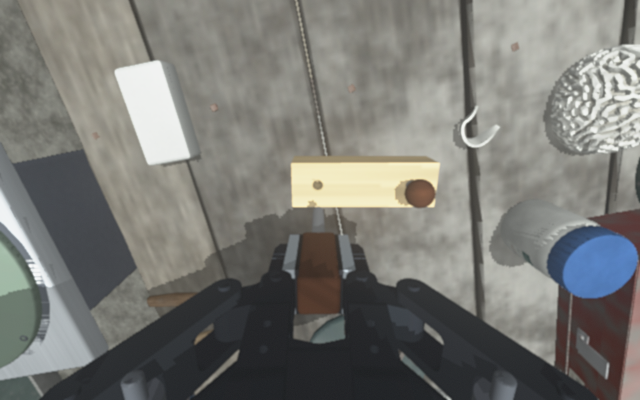

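View pics/s4.png

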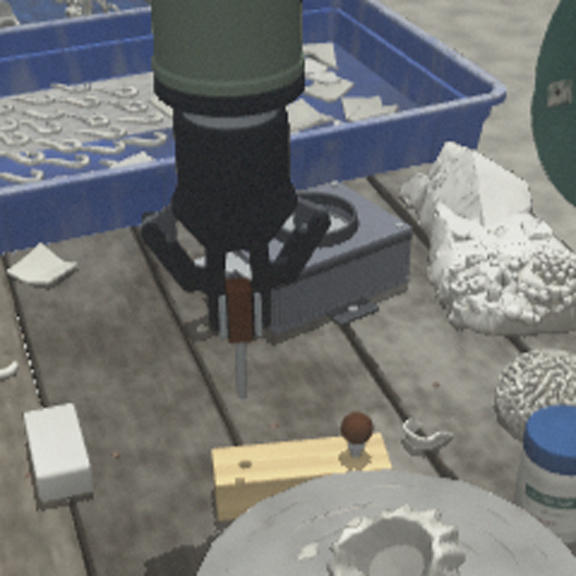

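The wrist view shows the pin held upright, with its shank end near (318,215) and the seat empty. The side view confirms it hangs straight, with its tip at (290,225). Carrying it over the eye.

```bash
python3 -m creep '[{"rx":0,"ry":0,"rz":-4,"tx":20,"ty":-1,"tz":0,"hand":1},{"rx":0,"ry":0,"rz":-9,"tx":60,"ty":-3,"tz":0,"hand":1},{"rx":0,"ry":0,"rz":-14,"tx":105,"ty":-5,"tz":0,"hand":1},{"rx":0,"ry":0,"rz":-19,"tx":150,"ty":-8,"tz":0,"hand":1},{"rx":0,"ry":0,"rz":-24,"tx":195,"ty":-10,"tz":0,"hand":1},{"rx":0,"ry":0,"rz":-27,"tx":235,"ty":-12,"tz":0,"hand":1},{"rx":0,"ry":0,"rz":-27.3,"tx":260,"ty":-13,"tz":0,"hand":1},{"rx":0,"ry":0,"rz":-27.3,"tx":267,"ty":-13.4,"tz":1,"hand":1}]' 
python3 -m creep '[{"rx":0,"ry":0,"rz":0,"tx":0,"ty":0,"tz":5,"hand":1},{"rx":0,"ry":0,"rz":0,"tx":0,"ty":0,"tz":15,"hand":1},{"rx":0,"ry":0,"rz":0,"tx":0,"ty":0,"tz":20,"hand":1},{"rx":0,"ry":0,"rz":0,"tx":0,"ty":0,"tz":20,"hand":1},{"rx":0,"ry":0,"rz":0,"tx":0,"ty":0,"tz":20,"hand":1}]'
python3 - <<'E'
from h import *
import pickle
s=bot.observe(); print(s["force"],s["moment"],s["grip_width"],s["position"])
f=viewer.grab_frame("wrist"); cv2.imwrite("pics/w5.png",f["pixels"]);t=viewer.grab_frame("top")
g=viewer.grab_frame("side"); pickle.dump((s,f,t,g),open("w5.pkl","wb")); cv2.imwrite("pics/s5.png",cv2.resize(g["pixels"][100:220,220:380],None,fx=4.5,fy=4.5,interpolation=cv2.INTER_CUBIC))
rel((.54,.3035,.145),105.7)
E
```

```text
clock: 6.3
position: [0.5394, 0.3071, 0.1643]
tool_rot: [-3.14, -0.001, 1.85]
force: [-0.6, -0.8, -1.2]
grip_width: 0.0169
clock: 6.8
position: [0.5404, 0.3026, 0.1456]
tool_rot: [-3.141, 0.0, 1.844]
force: [0.0, -0.4, 0.3]
grip_width: 0.0171
[ 0.03948851 -0.35988958  0.26915193] [-0.02128401  0.02475218  0.00268122] 0.017084970616018755 [0.5404138  0.30261467 0.14556469]
shift [ 0.5 -0.4  0.9] turn [ 0.03 -0.01 -0.03] dist 1.1472860549456996
```

View pics/w5.png

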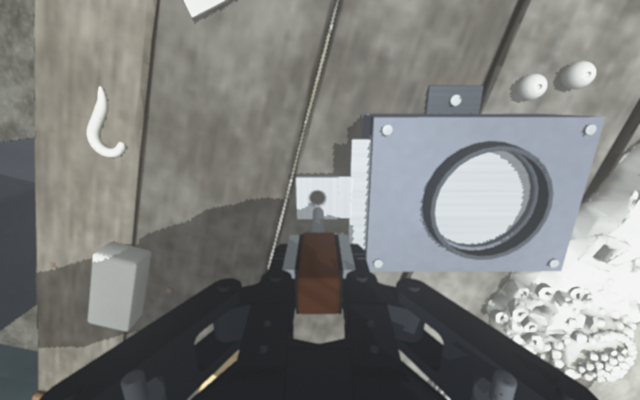

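View pics/s5.png

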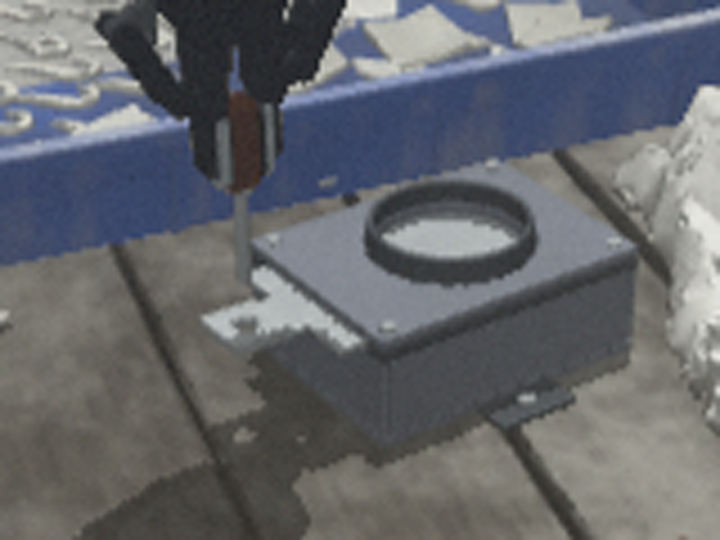

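The wrist view has the eye at (317,198) and the shank tip just above it at (318,211). In the side zoom the tip is at (243,280), over the eye at (246,324). Measuring the residual offset.

Run:
```python
from h import *
import pickle
s,f,t,g=pickle.load(open("w5.pkl","rb")); w=wfix(s,f)
cv2.imwrite("pics/w5z.png",cv2.resize(f["pixels"][165:245,265:375],None,fx=7,fy=7,interpolation=cv2.INTER_CUBIC))
S=lambda u:(220+(u[0]+.5)/4.5-.5,100+(u[1]+.5)/4.5-.5)
p=s["position"]
for dz in (.058,.060,.062): print(dz,"side tip",proj(g,p-[0,0,dz]),"wrist tip",proj(w,p-[0,0,dz]))
print("side tip seen",S((243,281)),"eye seen",S((246,324)))
print("eye side",atz(g,S((246,324)),.0605))
for u in((317,198),(317.5,197.5)): print("eye wrist",atz(w,u,.0605))
```

```text
0.058 side tip [[274.41872123 161.76288493]] wrist tip [[318.20653473 211.53552655]]
0.06 side tip [[274.46632618 162.51241686]] wrist tip [[318.2088549 210.5622027]]
0.062 side tip [[274.51382825 163.26032869]] wrist tip [[318.21113451 209.6058934 ]]
side tip seen (273.6111111111111, 162.05555555555554) eye seen (274.27777777777777, 171.61111111111111)
eye side [0.53889447 0.30392829 0.0605    ]
eye wrist [0.53904939 0.30373784 0.0605    ]
eye wrist [0.53932826 0.30426392 0.0605    ]
```

View pics/w5z.png

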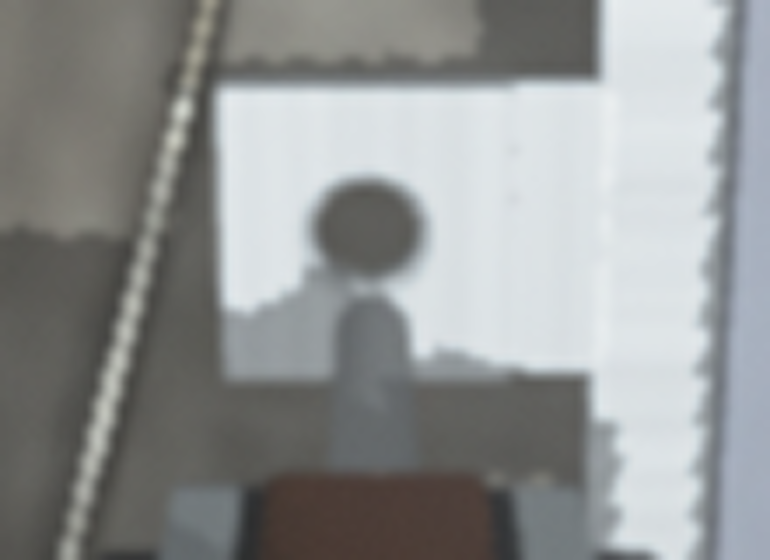

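```bash
python3 -m creep '[{"rx":0,"ry":0,"rz":0,"tx":0.8,"ty":-0.3,"tz":4,"hand":1},{"rx":0,"ry":0,"rz":0,"tx":0.8,"ty":-0.3,"tz":10,"hand":1},{"rx":0,"ry":0,"rz":0,"tx":0.8,"ty":-0.3,"tz":16,"hand":1},{"rx":0,"ry":0,"rz":0,"tx":0.8,"ty":-0.3,"tz":22,"hand":1},{"rx":0,"ry":0,"rz":0,"tx":0.8,"ty":-0.3,"tz":26,"hand":1},{"rx":0,"ry":0,"rz":0,"tx":0.8,"ty":-0.3,"tz":30,"hand":1},{"rx":0,"ry":0,"rz":0,"tx":0.8,"ty":-0.3,"tz":33,"hand":1},{"rx":0,"ry":0,"rz":0,"tx":0.8,"ty":-0.3,"tz":33,"hand":1}]'
python3 - <<'E'
from h import *
import pickle
s=bot.observe(); print(s["force"],s["moment"],s["grip_width"],s["position"])
f=viewer.grab_frame("wrist"); cv2.imwrite("pics/w6.png",cv2.resize(f["pixels"][165:245,265:375],None,fx=7,fy=7,interpolation=cv2.INTER_CUBIC))
g=viewer.grab_frame("side"); cv2.imwrite("pics/s6.png",cv2.resize(g["pixels"][100:220,220:380],None,fx=4.5,fy=4.5,interpolation=cv2.INTER_CUBIC))
E
```

```text
clock: 7.75
position: [0.5397, 0.3038, 0.1122]
tool_rot: [-3.141, 0.0, 1.845]
force: [0.1, 0.4, -0.2]
grip_width: 0.0168
[ 0.10926086  0.42813883 -0.18843   ] [ 0.01076433 -0.02071829  0.02366239] 0.016754174828585378 [0.53967876 0.30382897 0.11218789]
```

View pics/w6.png

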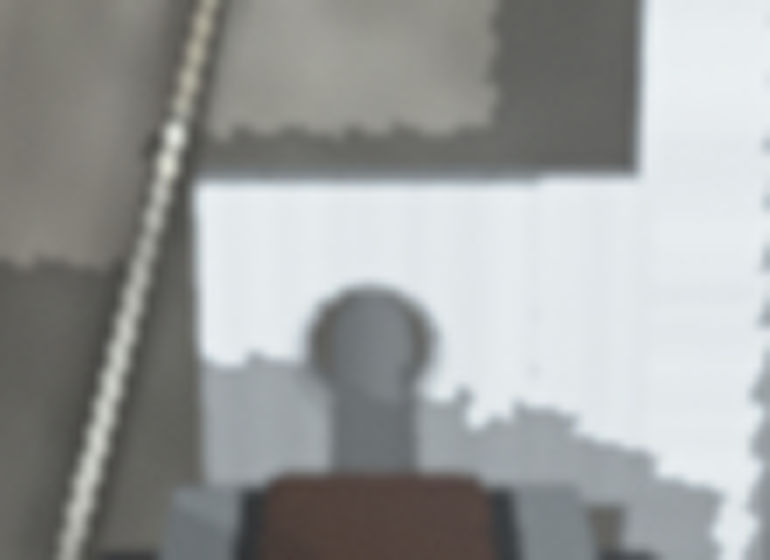

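View pics/s6.png

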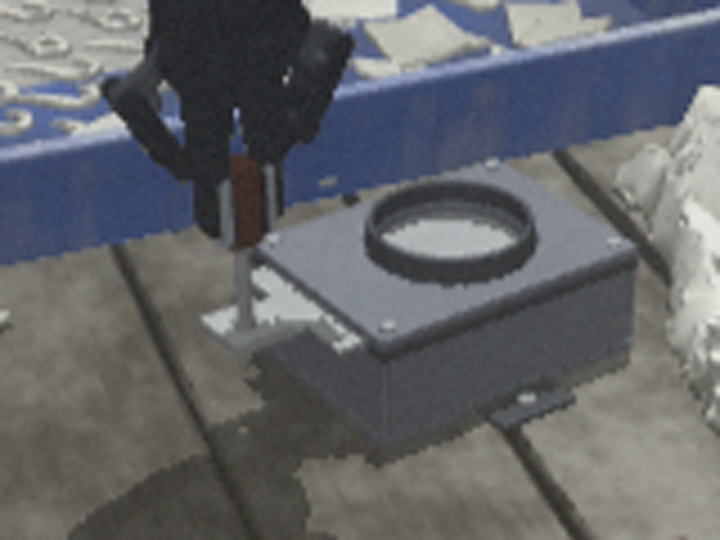

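The shank is inside the eye, at zoom (370,335), and laterally centred with no contact force. Continuing down.

```bash
python3 -m creep '[{"rx":0,"ry":0,"rz":0,"tx":0.3,"ty":0,"tz":4,"hand":1},{"rx":0,"ry":0,"rz":0,"tx":0.3,"ty":0,"tz":9,"hand":1},{"rx":0,"ry":0,"rz":0,"tx":0.3,"ty":0,"tz":14,"hand":1},{"rx":0,"ry":0,"rz":0,"tx":0.3,"ty":0,"tz":18,"hand":1},{"rx":0,"ry":0,"rz":0,"tx":0.3,"ty":0,"tz":20,"hand":1},{"rx":0,"ry":0,"rz":0,"tx":0.3,"ty":0,"tz":20,"hand":1},{"rx":0,"ry":0,"rz":0,"tx":0.3,"ty":0,"tz":20,"hand":1},{"rx":0,"ry":0,"rz":0,"tx":0.3,"ty":0,"tz":20,"hand":1}]'
python3 - <<'E'
from h import *
s=bot.observe(); print(s["force"],s["moment"],s["grip_width"],s["position"])
f=viewer.grab_frame("wrist"); cv2.imwrite("pics/w7.png",f["pixels"])
g=viewer.grab_frame("side"); cv2.imwrite("pics/s7.png",cv2.resize(g["pixels"][100:220,220:380],None,fx=4.5,fy=4.5,interpolation=cv2.INTER_CUBIC))
E
```

```text
clock: 8.65
position: [0.5398, 0.3042, 0.0928]
tool_rot: [3.141, -0.0, 1.845]
force: [-0.3, 0.4, -0.4]
grip_width: 0.0167
[-0.34758151  0.41443179 -0.41410278] [-0.01413045  0.01415106 -0.01142173] 0.01673889066118456 [0.53982215 0.3042412  0.09276963]
```

View pics/w7.png

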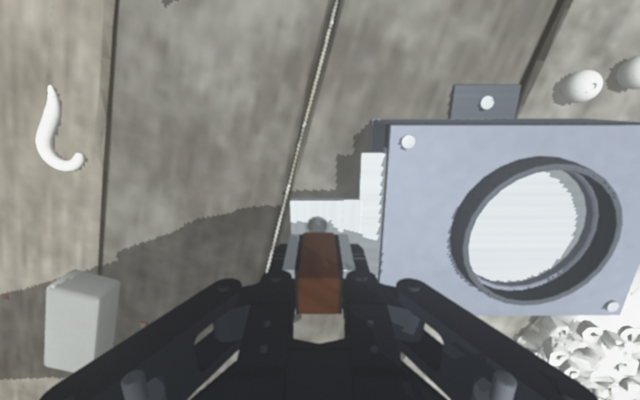

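View pics/s7.png

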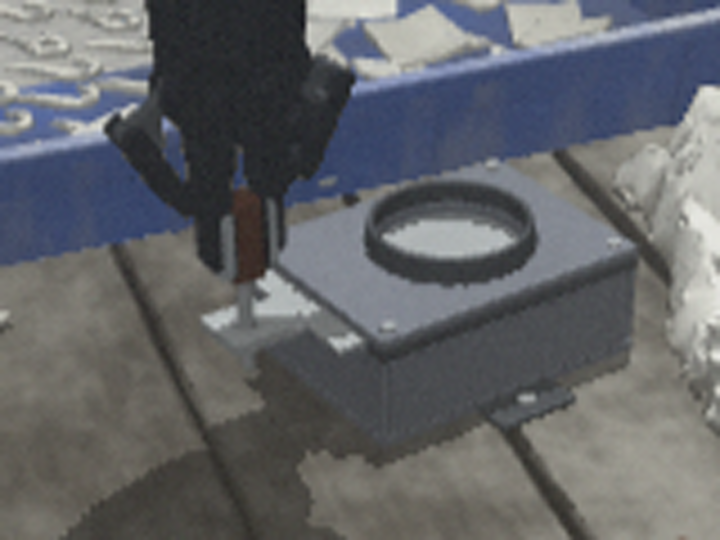

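The pin is through the eye: its tip shows below the tab at (248,365) in the side zoom, and there is no force. Now drawing along tool -y, which is gate -x.

```bash
python3 -m creep '[{"rx":0,"ry":0,"rz":0,"tx":0,"ty":-3,"tz":0,"hand":1},{"rx":0,"ry":0,"rz":0,"tx":0,"ty":-8,"tz":0,"hand":1},{"rx":0,"ry":0,"rz":0,"tx":0,"ty":-14,"tz":0,"hand":1},{"rx":0,"ry":0,"rz":0,"tx":0,"ty":-20,"tz":0,"hand":1},{"rx":0,"ry":0,"rz":0,"tx":0,"ty":-26,"tz":0,"hand":1},{"rx":0,"ry":0,"rz":0,"tx":0,"ty":-32,"tz":0,"hand":1},{"rx":0,"ry":0,"rz":0,"tx":0,"ty":-38,"tz":0,"hand":1},{"rx":0,"ry":0,"rz":0,"tx":0,"ty":-42,"tz":0,"hand":1}]' 
python3 -m creep '[{"rx":0,"ry":0,"rz":0,"tx":0,"ty":0,"tz":0,"hand":1},{"rx":0,"ry":0,"rz":0,"tx":0,"ty":0,"tz":0,"hand":1},{"rx":0,"ry":0,"rz":0,"tx":0,"ty":0,"tz":0,"hand":1}]'
python3 - <<'E'
from h import *
import pickle
s=bot.observe(); print(s["force"],s["moment"],s["grip_width"],s["position"])
f=viewer.grab_frame("wrist"); cv2.imwrite("pics/w8.png",f["pixels"])
t=viewer.grab_frame("top")
g=viewer.grab_frame("side"); pickle.dump((s,f,t,g),open("w8.pkl","wb")); cv2.imwrite("pics/s8.png",cv2.resize(g["pixels"][100:220,220:380],None,fx=4.5,fy=4.5,interpolation=cv2.INTER_CUBIC))
E
```

```text
clock: 9.55
position: [0.499, 0.2928, 0.0927]
tool_rot: [3.141, -0.0, 1.845]
force: [5.3, 0.8, -2.2]
grip_width: 0.017
clock: 9.85
position: [0.4996, 0.2929, 0.0927]
tool_rot: [3.141, -0.0, 1.844]
force: [5.7, 1.0, -1.2]
grip_width: 0.0168
[ 5.68585656  0.99852702 -1.20955094] [ 0.25037858 -1.23577467 -0.01886663] 0.016793809082758897 [0.49960488 0.29292324 0.09269108]
```

View pics/w8.png

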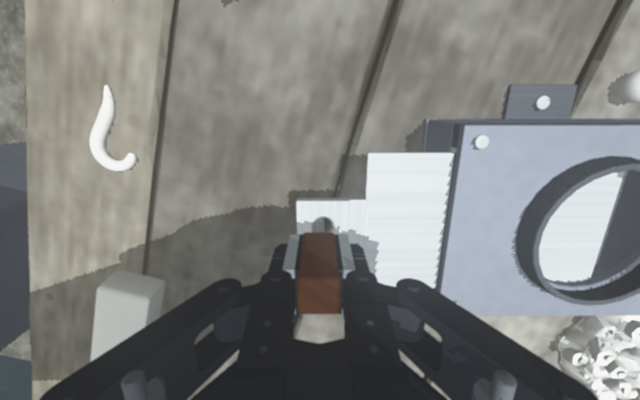

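View pics/s8.png

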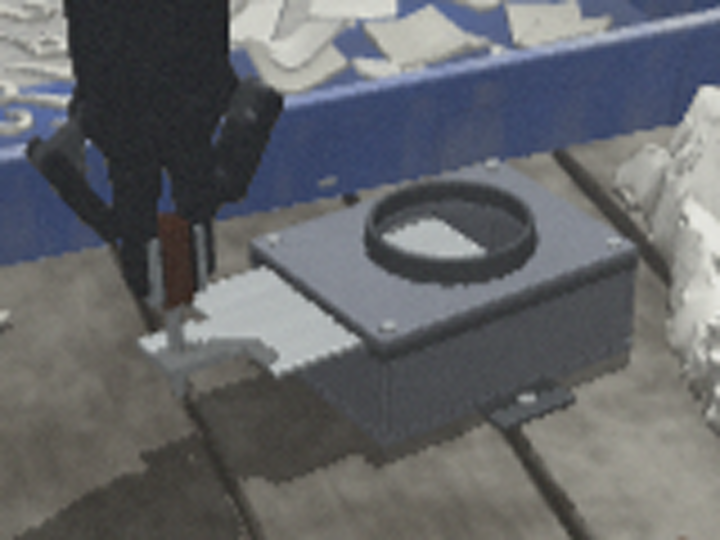

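The blade is well out and no black line shows yet, so travel is at or under about 40 mm. I'll measure it from blade-edge displacement.

Run:
```python
from h import *
import pickle
s,f,t,g=pickle.load(open("w8.pkl","rb")); w8=wfix(s,f)
s7=dict(position=np.array([.53982,.30424,.09277]),tool_rot=np.array([3.141,0,1.845])); w7=wfix(s7,f)
a=cv2.imread("pics/w7.png")[140:215,270:390]; b=f["pixels"][140:215,270:390]
cv2.imwrite("pics/c7.png",cv2.resize(a,None,fx=6.5,fy=6.5,interpolation=cv2.INTER_CUBIC)); cv2.imwrite("pics/c8.png",cv2.resize(b,None,fx=6.5,fy=6.5,interpolation=cv2.INTER_CUBIC))
c=f["pixels"][110:230,350:480]; cv2.imwrite("pics/d8.png",cv2.resize(c,None,fx=5,fy=5,interpolation=cv2.INTER_CUBIC))
cv2.imwrite("pics/t8.png",cv2.resize(t["pixels"][95:275,160:290],None,fx=3.3,fy=3.3,interpolation=cv2.INTER_CUBIC))
```

```text
(no output)
```

View pics/c7.png

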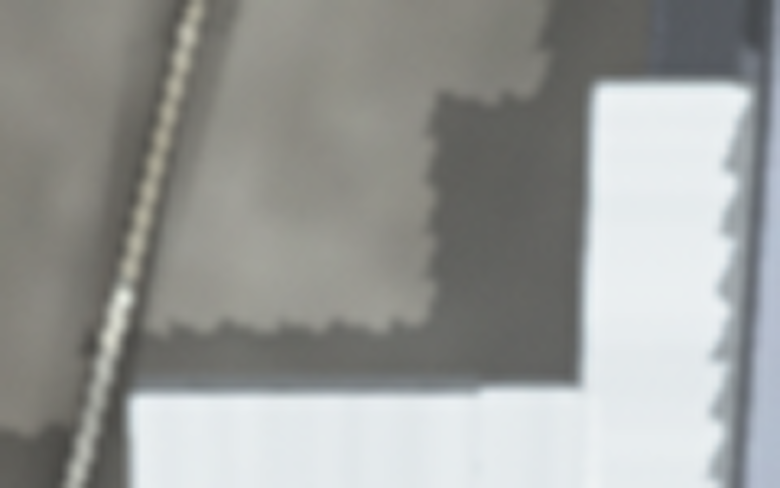

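View pics/c8.png

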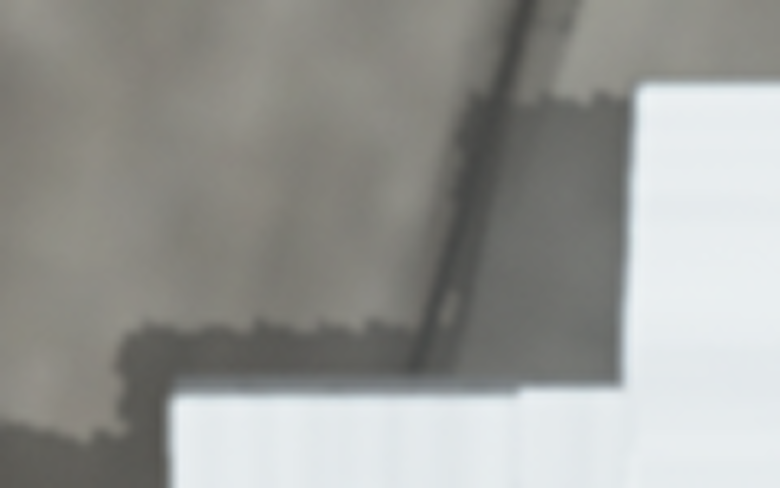

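View pics/d8.png

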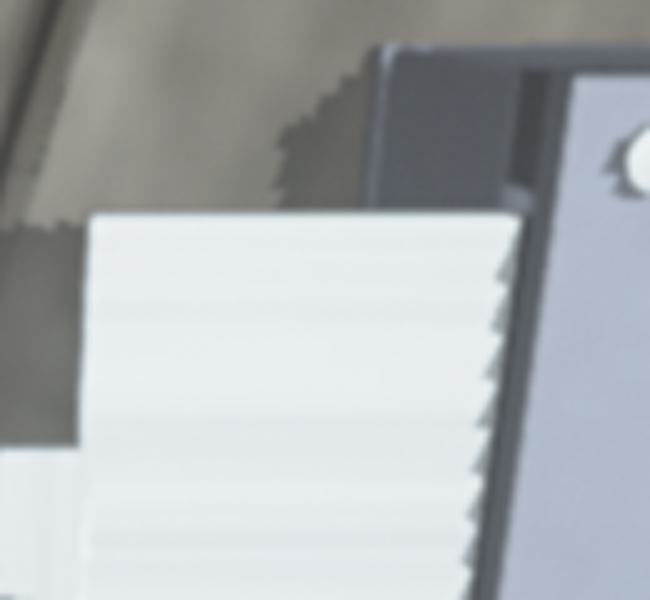

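View pics/t8.png

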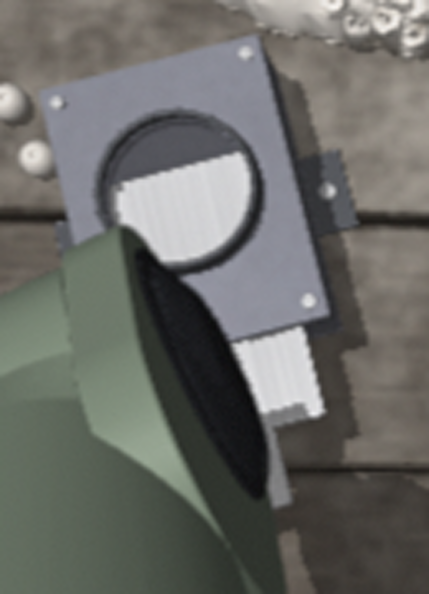

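Run:
```python
from h import *
import pickle
s,f,t,g=pickle.load(open("w8.pkl","rb")); w8=wfix(s,f)
s7=dict(position=np.array([.53982,.30424,.09277]),tool_rot=np.array([3.141,0,1.845])); w7=wfix(s7,f)
C=lambda u:(270+(u[0]+.5)/6.5-.5,140+(u[1]+.5)/6.5-.5); D=lambda u:(350+(u[0]+.5)/5-.5,110+(u[1]+.5)/5-.5)
ax=np.array([np.cos(1.844-np.pi/2),np.sin(1.844-np.pi/2),0])
for z in(.057,.059):
  a=atz(w7,C((592,82)),z);b=atz(w8,C((636,84)),z); a2=atz(w7,C((582,384)),z);b2=atz(w8,C((624,385)),z)
  fr=atz(w8,D((520,213)),z)
  print(z,"travel",(a-b)@ax,(a2-b2)@ax,"visible blade now",(fr-b)@ax)
fr7=atz(w7,C((752,83)),.059);a=atz(w7,C((592,82)),.059);print("visible blade shut",(fr7-a)@ax)
```

```text
0.057 travel 0.03761671157536685 0.037628961066326974 visible blade now 0.05270085922037995
0.059 travel 0.03766274674837359 0.03767486031421685 visible blade now 0.05210936163524351
visible blade shut 0.01489855597114434
```

Travel measures about 37.5 mm, by edge shift and by visible blade length. Drawing 2.5 mm more.

```bash
python3 -m creep '[{"rx":0,"ry":0,"rz":0,"tx":0,"ty":-1,"tz":0,"hand":1},{"rx":0,"ry":0,"rz":0,"tx":0,"ty":-2,"tz":0,"hand":1},{"rx":0,"ry":0,"rz":0,"tx":0,"ty":-2.5,"tz":0,"hand":1},{"rx":0,"ry":0,"rz":0,"tx":0,"ty":-2.5,"tz":0,"hand":1},{"rx":0,"ry":0,"rz":0,"tx":0,"ty":-2.5,"tz":0,"hand":1},{"rx":0,"ry":0,"rz":0,"tx":0,"ty":-2.5,"tz":0,"hand":1},{"rx":0,"ry":0,"rz":0,"tx":0,"ty":-2.5,"tz":0,"hand":1},{"rx":0,"ry":0,"rz":0,"tx":0,"ty":-2.5,"tz":0,"hand":1}]'
python3 - <<'E'
from h import *
import pickle
s=bot.observe(); print(s["force"],s["moment"],s["grip_width"],s["position"],np.abs(s["qd"]).max())
f=viewer.grab_frame("wrist"); pickle.dump((s,f),open("w9.pkl","wb"))
cv2.imwrite("pics/d9.png",cv2.resize(f["pixels"][110:230,350:480],None,fx=5,fy=5,interpolation=cv2.INTER_CUBIC))
g=viewer.grab_frame("side"); cv2.imwrite("pics/s9.png",cv2.resize(g["pixels"][100:220,220:380],None,fx=4.5,fy=4.5,interpolation=cv2.INTER_CUBIC))
E
```

```text
clock: 10.8
position: [0.4971, 0.2922, 0.0927]
tool_rot: [3.141, -0.0, 1.844]
force: [5.5, 0.2, -0.7]
grip_width: 0.0168
[ 5.53917768  0.24728002 -0.72432393] [ 0.25649259 -1.33102892  0.03220695] 0.016820129824598615 [0.49714872 0.29223689 0.09265144] 0.0014512312686614868
```

View pics/d9.png

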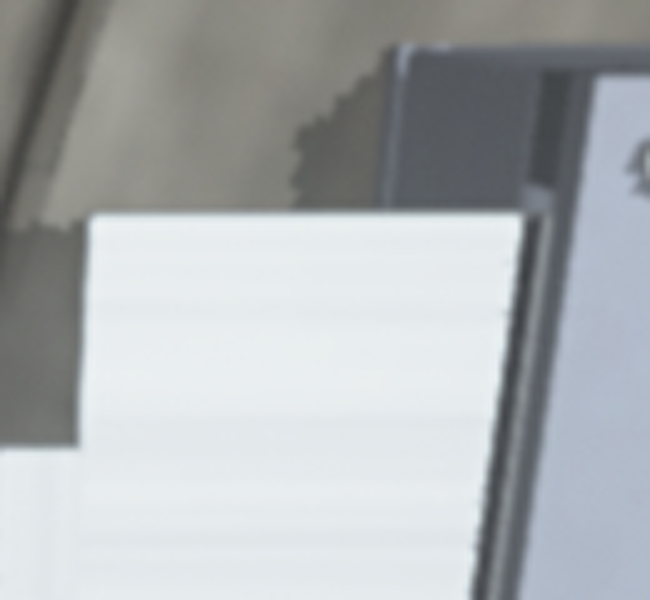

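View pics/s9.png

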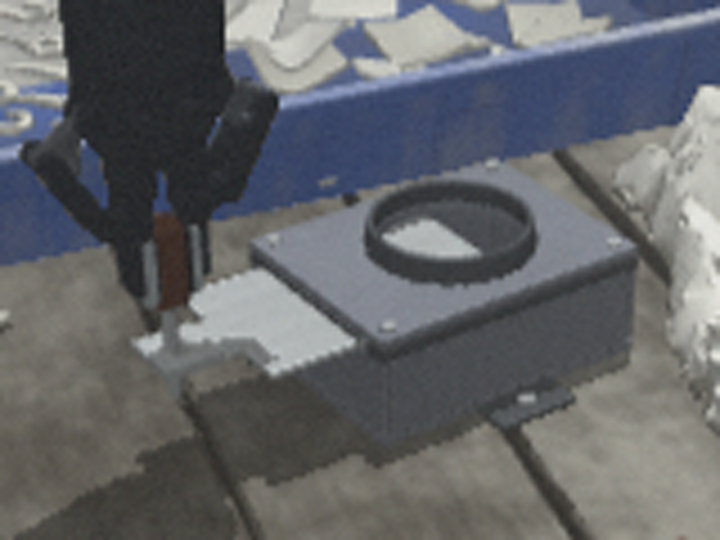

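The black line has just come out level with the front of the housing, at zoom column ~520. Force is steady at 5.5 N and the joints are at rest. Handing in.

Run:
```python
from h import *
s=bot.observe(); print(s["force"],s["grip_width"],s["clock"])
print(bot.job_done())
```

```text
[ 5.41638703  0.89403702 -0.29148085] 0.017339335210684797 10.9
the job is handed in; nothing more can be done
None
```

I took the square-handled pin from the rest and put it down through the shutter eye. With the pin alone I drew the shutter to half travel, and I handed in at 10.9 s while still gripping and holding it there.

**Last checks:**
- **Shutter position:** the black line shows right at the housing front in the wrist view. The blade edges measured about 37.5 mm, and I then drew 2.5 mm more, so travel is about 40 mm. I did not re-measure it after that last pull.
- **Pull:** about 5.5 N at the wrist, against the expected 5.2 N, with the joints at rest.
- **Grip:** 90 N commanded, with the fingers stopped at about 17 mm on the 18 mm handle.
- **Tip depth:** about 28 mm below the eye's top, worked out from the tool pose rather than measured.
- **Clearance:** the fingertips are about 93 mm up, above every part of the gate.
- **Bystanders:** the ball-headed pin was still standing in its seat after I lifted the pull pin. I did not measure the bystanders again before handing in, but the arm never went near them.

No check failed or disagreed beyond 1–2 mm of camera scatter.

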